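Call for help and point out the stray sample

ROBOT

A 7-joint arm with a two-finger parallel gripper is mounted at the origin on the work surface. World frame = base frame: x ahead of the robot, y to its left, z up, the work surface at z = 0. Lengths are in mm, angles in degrees, forces in N, time in s.
With the tool pointing down it reaches from about 425 to 1025 mm from the base axis. Payload 3.6 kg.
Tool frame: the origin (TCP) lies between the finger pads, 19 mm behind the fingertips; this is the grasp point; z points along the fingers, y is the line along which they close (so a half turn about z gives the same grasp; the last joint's range is limited). The gripper opens to 85 mm and grips with 20 to 120 N. Pads are 22 mm wide; open, the fingers measure 114 mm over their backs; the gripper's body (76 mm by 85 mm) begins 54 mm behind the grasp point. The pads swing forward as they close: fully open they stand 13 mm farther back than shut.
Start: joints at [60.991, 33.873, 2.773, 92.16, -1.908, 54.013, -1.931], TCP at [290.855, -664.103, 250.002] pointing down, gripper open.
Joint ranges: [-153.93, 153.93], [-27.13, 128.08], [-72.61, 78.16], [10.71, 143.7], [-87.88, 267.88], [4.46, 118.87], [-176.78, 176.78]. Speed limits (degrees/s): [147.25, 147.25, 180, 180, 180, 180, 180].

INTERFACE

Orientations are given as [roll, pitch, yaw] about the fixed x, y, z axes, in that order (R = Rz(yaw) Ry(pitch) Rx(roll)).
In Python, from plant import telemetry, vision, ticket gives the robot as it stands.
- The arm moves only by the tool send_rows, never from a script. Its argument "deltas" is a list of rows, each a list of 5 numbers: the shift along the tool's x, y, z in mm, then the turn about the tool's z in degrees, then the opening, from 0 (shut) to 1 (fully open). In form: [[tx, ty, tz, spin, claw], ...]. A call has 1 to 12 rows; each row shifts and turns the commanded pose from where the row before left it, along the tool's axes as they then stand; what a row does not reach is not made up. A row lasts 1/12 s, in which the tool goes at most 41.7 mm and 7.16 degrees, less where a joint would pass 70% of its speed; a pose out of reach is approached as far as the arm can. A call with a gripper value outside its range is refused whole. The fingers move at their own pace and stop on an object; "grip_force" is the grip in N (left out, the last holds). Time passes only in rows, so rows that do not move let the fingers close. It gives the time, the measured TCP pose, the force, the opening and the grip force at its end, in the units of the state.
- telemetry.sense(): the state, without advancing time (a new reading comes with each control period).
- vision.read_camera(name): name is "scene" or "side" or "wrist"; returns (picture, depth): 480x640x3 uint8, blue, green, red; 480x640 float32, mm along the optical axis (not along the pixel's ray), 0 where there is no reading.
- vision.calibration(name): a dict with "mtx" (3x3 intrinsics, pixels), "R" (3x3) and "t" (3): a world point X has camera coordinates R X + t. Camera axes: x right, y down, z forward; pixel columns grow to the right and rows downward; lengths in mm; the calibration is good to about 2 mm. A picture is of the moment at which its call begins: read the wrist's pose just before it. calibration takes no time and is no camera call; for the wrist camera it gives the pose at the moment of the call.
- ticket.finish_job(): hands the job in; it is judged then, once.
The state is a dict: "time_s": time; "joint_positions": joint angles; "dq": joint speeds; "effort": joint torques, N m; "tcp_pos": TCP position; "tool_rot": TCP orientation; "wrist_force": force on the tool from outside, world axes, zero at the start; "wrist_torque": the same for the moment, N m; "gripper_width": finger opening in mm; "finger_force": force on a finger pad.
Only numpy, scipy, OpenCV 4.12 (cv2) and the standard library are available. Lean on these libraries where they do the work, as an engineer would, in place of code of your own. Each camera call takes 0.05 s, during which the arm holds its last target. There are 200 camera calls.

TASK

At the sampling desk a yellow-capped tube has ended up in the white rack among the red ones: press the blue call button fully down and let it go to fetch a colleague. Then point straight down at the yellow cap with the fingertips about two centimetres above it for two seconds, and then in the same way over the middle of the yellow tray, fingertips about two centimetres above its rim, for two seconds, to show where it belongs, and finish there, still pointing. Touch nothing but the call button and its box, lift no tube, and come to the cap and the tray from above, never bringing the fingertips low over another tube in that rack or over another tray.

Things in the scene. Friction and masses are not known exactly. Their poses are not given: they have to be found in the camera images.
- stray: The stray sample, the only tube with a yellow cap; loose upright sample tube standing in the rack: clear tube 16 mm across, yellow screw cap 21 mm across, 100 mm tall over all. Origin at the centre of its foot, z up; the middle of the cap's top is 100 mm above the origin (105 mm above the table). It may stand in any of the rack's six holes.
- red1: Red-capped loose upright sample tube standing in the rack: clear tube 16 mm across, red screw cap 21 mm across, 100 mm tall over all. Origin at the centre of its foot, z up; the middle of the cap's top is 100 mm above the origin (105 mm above the table).
- red2: Red-capped loose upright sample tube standing in the rack: clear tube 16 mm across, red screw cap 21 mm across, 100 mm tall over all. Origin at the centre of its foot, z up; the middle of the cap's top is 100 mm above the origin (105 mm above the table).
- red3: Red-capped loose upright sample tube standing in the rack: clear tube 16 mm across, red screw cap 21 mm across, 100 mm tall over all. Origin at the centre of its foot, z up; the middle of the cap's top is 100 mm above the origin (105 mm above the table).
- red4: Red-capped loose upright sample tube standing in the rack: clear tube 16 mm across, red screw cap 21 mm across, 100 mm tall over all. Origin at the centre of its foot, z up; the middle of the cap's top is 100 mm above the origin (105 mm above the table).
- red5: Red-capped loose upright sample tube standing in the rack: clear tube 16 mm across, red screw cap 21 mm across, 100 mm tall over all. Origin at the centre of its foot, z up; the middle of the cap's top is 100 mm above the origin (105 mm above the table).
- rack: White tube rack, fixed: a block 90 (its x) x 130 (its y) x 50 mm high with six holes, two rows along its y, 40 mm apart both ways. Origin at the centre of its underside on the table.
- tray_yellow: Shallow open yellow sorting tray, fixed, 90 x 90 mm, 35 mm high, walls 4 mm, empty. Origin at the centre of its underside on the table.
- tray_blue: Shallow open blue sorting tray, fixed, 90 x 90 mm, 35 mm high, walls 4 mm, empty. Origin at the centre of its underside on the table.
- tray_green: Shallow open green sorting tray, fixed, 90 x 90 mm, 35 mm high, walls 4 mm, empty. Origin at the centre of its underside on the table.
- callbox: Flat grey call box, fixed, 100 x 100 x 30 mm high, carrying the blue call button in a black housing at the centre of its top. Origin at the centre of its underside on the table.
- call_top (a point): Middle of the top face of the blue call button (36 mm across), which is pressed straight down; this point sinks with it.
- call (a joint): Travel of the call button in m: 0 when up, 0.006 fully pressed. It is sprung: about 5 N holds it fully down, and it comes up when let go.
- phone: Loose black phone lying flat, 75 x 155 x 9 mm. Origin under its centre.
- labels: Loose white roll of labels lying flat, 84 mm across, 30 mm high. Origin under its centre.
- beaker: Loose small clear cup, 60 mm across, 55 mm tall. Origin under its centre.
Mind the look-alikes: they are no part of the job. What is shaped like the red3 but green is not meant.

How it is judged:
By the outcome, as a careful person would: the job done as asked, in the order asked, and still so for the second after the job is handed in, with the robot touching nothing.
It also fails if it takes over 54 s, if anything falls off the work surface, if the arm or the gripper's body presses on something with over 40 N, if the wrist force passes 120 N, or if a joint passes its speed limit or range.

## Working session

There is one attempt and no reset: what is moved stays moved. The work goes in short steps, Python scripts to look and compute and a tool call to move; the robot and the scene stay as the last step left them, time stands still between calls to the robot, and variables do not carry over. Pictures are saved under pics/ and viewed, at most 10 in all, crops included, and the job is handed in when it is done.

Besides the shell and the picture viewer there is one more tool, called as name(argument=value, ...), one argument or row to a line, values as JSON. send_rows: Moves the arm, as the interface text tells. Its arguments: {"type":"object","properties":{"deltas":{"type":"array","items":{"type":"array","items":{"type":"number"}}},"grip_force":{"type":"number"}},"required":["deltas"]}

```bash
mkdir -p pics; python3 - <<'E'
from plant import telemetry, vision
import cv2, numpy as np
s=telemetry.sense(); print({k:s[k] for k in('time_s','tcp_pos','tool_rot','gripper_width')})
for n in('scene','side'):
    p,d=vision.read_camera(n); cv2.imwrite(f'pics/{n}.png',p); np.savez(f'{n}.npz',p=p,d=d,**{k:np.array(v) for k,v in vision.calibration(n).items()})
E
```

```text
{'time_s': 0.0, 'tcp_pos': array([ 290.5396154 , -663.36790669,  248.83670757]), 'tool_rot': array([-1.79871529e+02,  7.32309362e-03,  2.36542828e+01]), 'gripper_width': 85.19006090804434}
```

View pics/scene.png

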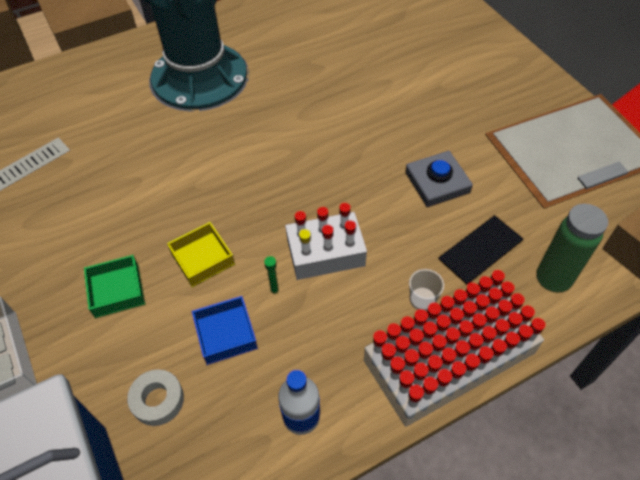

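View pics/side.png

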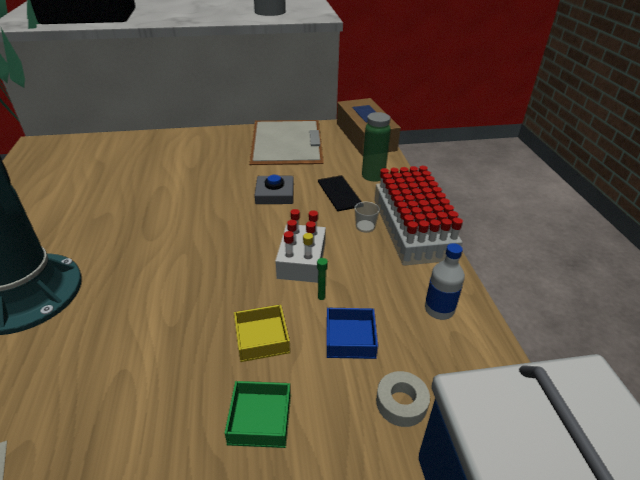

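Scene view: the call button is at (440,168). The white six-hole rack has its yellow cap at (305,235) and five red caps around it. The yellow tray is at (200,252), the blue tray at (224,330) and the green tray at (114,285). Look-alikes are a green tube at (271,270), a big red-capped rack at (450,340) and a bottle with a blue cap at (297,380). Only one yellow cap is visible.

```bash
cat > h.py <<'E'
import numpy as np, cv2
from scipy import ndimage
def ray(c,u,v,z):
    K,R,t=c['mtx'],c['R'],np.ravel(c['t']); C=-R.T@t
    d=R.T@np.linalg.inv(K)@np.array([u,v,1.]); return C+d*(z-C[2])/d[2]
def proj(c,X):
    q=c['mtx']@(c['R']@np.array(X,float)+np.ravel(c['t'])); return q[:2]/q[2]
RNG=dict(yellow=((22,120,80),(36,255,255)),blue=((105,150,60),(130,255,255)),red=((0,150,80),(6,255,255)))
def blobs(img,col,amin=25):
    m=cv2.inRange(cv2.cvtColor(img,cv2.COLOR_BGR2HSV),*[np.array(x) for x in RNG[col]])
    n,l,s,c=cv2.connectedComponentsWithStats(m)
    return [(c[i],s[i],l==i) for i in range(1,n) if s[i,4]>=amin]
E
python3 - <<'E'
from h import *
np.set_printoptions(precision=1,suppress=True)
for n in('scene','side'):
    c=dict(np.load(n+'.npz')); print(n,'tcp px',proj(c,[290,-664,250]),'base',proj(c,[0,0,0]))
    for col in('yellow','blue','red'):
        for ce,st,m in blobs(c['p'],col):
            if col=='red' and not (270<ce[0]<360 and 195<ce[1]<255): continue
            z=np.median(c['d'][m])
            K=c['mtx'];P=c['R'].T@(np.linalg.inv(K)@[ce[0],ce[1],1]*z-np.ravel(c['t']))
            print(col,ce,st[:5],'depthpt',P)
            
p=np.load('scene.npz')['p'];cv2.imwrite('pics/crop.png',cv2.resize(p[190:290,160:380],None,fx=3.5,fy=3.5,interpolation=3))
E
```

```text
scene tcp px [-176.  206.] base [199.5  75.8]
yellow [200.9 253.1] [ 167  221   68   66 2662] depthpt [ 469.3 -185.9    8.7]
yellow [304.3 235.3] [299 229  11  14 123] depthpt [586.6 -26.3 101.7]
blue [440.4 167.5] [431 160  20  16 236] depthpt [539.6 294.8  50.2]
blue [223.8 329.7] [ 193  297   63   66 2823] depthpt [ 633.7 -210.9    6.6]
blue [296.1 380.5] [287 371  19  20 307] depthpt [ 832.2 -164.6  158.1]
blue [304.5 422.3] [284 410  35  21 267] depthpt [ 856.6 -169.2   52.3]
red [344.5 207.6] [340 203  10  10  90] depthpt [569.7  62.2 103.9]
red [322.4 211.6] [317 207  11  11  92] depthpt [558.5  24.1 103.7]
red [300.  215.9] [295 211  11  11  97] depthpt [547.4 -14.1 103.3]
red [349.7 225.5] [345 221  10  10  85] depthpt [607.3  50.9 103.3]
red [327.1 230. ] [322 225  11  11  90] depthpt [596.8  12.5 103.2]
side tcp px [  3.7 681.8] base [ 23.5 292.8]
yellow [307.7 236. ] [303 233  10   7  59] depthpt [584.8 -26.9 105.6]
yellow [260.5 330.2] [ 233  304   57   47 1560] depthpt [ 475.3 -175.4    9.1]
yellow [268.8 355.4] [248 350  42  11  87] depthpt [ 486.6 -230.7    3.6]
blue [273.6 178.4] [267 175  14   8  85] depthpt [538.  292.7  52.3]
blue [454.3 248.3] [447 244  15  10 123] depthpt [ 829.4 -166.1  160. ]
blue [350.5 330.8] [ 327  308   51   40 1474] depthpt [ 642.1 -200.2    8.3]
blue [351.4 356.5] [327 356  49   2  83] depthpt [ 632.5 -254.4    4. ]
red [294.6 211.4] [291 209   9   6  43] depthpt [568.2  61.3 106.2]
red [312.9 212.9] [309 211   9   5  40] depthpt [606.8  51.3 105.4]
red [291.7 222.2] [287 219  10   7  50] depthpt [557.8  24.9 105.1]
red [310.3 223.7] [306 221  10   6  48] depthpt [595.8  13.5 105.6]
red [288.1 233.9] [284 231   9   7  50] depthpt [546.3 -14.6 105.5]
```

View pics/crop.png

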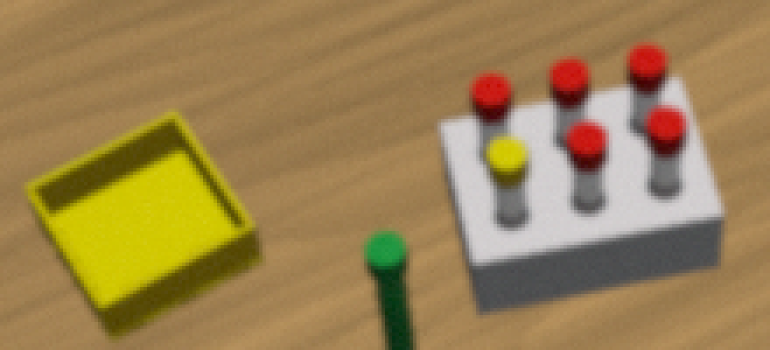

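The crop confirms that the stray is the yellow cap at scene pixel (304,235), in the rack's near-left hole. The green one stands apart from the rack and is not meant. Next I measure the tray centre and work out the tool-frame moves.

```bash
cat >> h.py <<'E'
def tool(frm,to,yaw):
    a=np.radians(yaw); d=np.array(to)-frm
    return np.array([d[0]*np.cos(a)+d[1]*np.sin(a), d[0]*np.sin(a)-d[1]*np.cos(a), -d[2]])
E
python3 - <<'E'
from h import *
np.set_printoptions(precision=1,suppress=True)
for n in('scene','side'):
    c=dict(np.load(n+'.npz'))
    for col,u0 in(('yellow',0),('blue',1)):
      ys=[b for b in blobs(c['p'],col,50) if 150<b[0][0]<310]
      m=np.logical_or.reduce([b[2] for b in ys])
      v,u=np.nonzero(m); z=c['d'][v,u]
      P=(np.linalg.inv(c['mtx'])@np.c_[u,v,np.ones(len(u))].T*z-np.ravel(c['t'])[:,None]); P=(c['R'].T@P).T
      if u0==0:
        k=(abs(P[:,2]-35)<3)&(P[:,1]<-100); r=cv2.minAreaRect(P[k,:2].astype(np.float32)); print(n,'tray',r)
      else:
        k=(P[:,1]>250)&(P[:,2]>46)&(P[:,2]<60); print(n,'btn',P[k].mean(0),np.median(P[k,2]),P[k].min(0),P[k].max(0), ray(c,*[b for b in blobs(c['p'],'blue',50)][0][0],51))
print(tool([290.5,-663.4,250],[500,-250,300],23.65),tool([500,-250,300],[539,294,150],23.65))
print(tool([539,294,150],[585,-26,200],23.65))
E
```

```text
scene tray ((477.3797607421875, -187.36782836914062), (92.68599700927734, 90.23802185058594), 4.649234294891357)<stdin>:13: RuntimeWarning: Mean of empty slice.
  ret = um.true_divide(
  return _methods._mean(a, axis=axis, dtype=dtype,
  ret = ret.dtype.type(ret / rcount)
Traceback (most recent call last):
ValueError: zero-size array to reduction operation minimum which has no identity
```

```bash
python3 - <<'E'
from h import *
np.set_printoptions(precision=1,suppress=True)
c=dict(np.load('side.npz'))
m=np.logical_or.reduce([b[2] for b in blobs(c['p'],'yellow',50) if b[0][1]>290])
v,u=np.nonzero(m); P=(c['R'].T@(np.linalg.inv(c['mtx'])@np.c_[u,v,np.ones(len(u))].T*c['d'][v,u]-np.ravel(c['t'])[:,None])).T
k=abs(P[:,2]-35)<4; print(k.sum(),cv2.minAreaRect(P[k,:2].astype(np.float32)))
print(tool([290.5,-663.4,250],[500,-250,300],23.65),tool([500,-250,300],[538.5,293.5,150],23.65))
print(tool([538.5,293.5,150],[585,-26,200],23.65))
E
```

```text
401 ((476.7781982421875, -187.21755981445312), (89.58663940429688, 91.9205551147461), 4.6518707275390625)
[ 357.7 -294.6  -50. ] [ 253.3 -482.4  150. ]
[-85.6 311.3 -50. ]
```

send_rows(
  deltas=[
    [0, 0, -5, 0, 0],
    [0, 0, -10, 0, 0],
    [0, 0, -10, 0, 0],
    [0, 0, -10, 0, 0],
    [0, 0, -10, 0, 0],
    [0, 0, -5, 0, 0],
  ],
  grip_force=20,
)

```text
time_s: 0.6
tcp_pos: [291.2, -665.1, 302.9]
tool_rot: [179.8, -0.0, 23.6]
wrist_force: [0.2, 0.0, 0.9]
gripper_width: 12.3
finger_force: 0.0
```

send_rows(
  deltas=[
    [15, -12, 0, 0, 0],
    [25, -20, 0, 0, 0],
    [30, -25, 0, 0, 0],
    [30, -25, 0, 0, 0],
    [30, -25, 0, 0, 0],
    [30, -25, 0, 0, 0],
    [30, -25, 0, 0, 0],
    [30, -25, 0, 0, 0],
    [30, -25, 0, 0, 0],
    [30, -25, 0, 0, 0],
    [30, -25, 0, 0, 0],
    [30, -25, 0, 0, 0],
  ],
)

```text
time_s: 1.6
tcp_pos: [489.9, -267.7, 300.9]
tool_rot: [179.9, -0.0, 23.6]
wrist_force: [1.0, 0.3, 0.2]
gripper_width: -0.0
finger_force: 0.0
```

send_rows(
  deltas=[
    [18, -34, 0, 0, 0],
    [18, -34, 0, 0, 0],
    [18, -34, 0, 0, 0],
    [18, -34, 0, 0, 0],
    [18, -34, 0, 0, 0],
    [18, -34, 0, 0, 0],
    [18, -34, 0, 0, 0],
    [18, -34, 0, 0, 0],
    [18, -34, 0, 0, 0],
    [18, -34, 0, 0, 0],
    [15, -28, 0, 0, 0],
    [10, -20, 0, 0, 0],
  ],
)

```text
time_s: 2.6
tcp_pos: [521.3, 172.6, 301.0]
tool_rot: [-179.9, -0.1, 23.9]
wrist_force: [0.4, -1.2, -0.1]
gripper_width: 0.1
finger_force: 0.0
```

```bash
python3 - <<'E'
from h import *
from plant import telemetry
s=telemetry.sense(); print(s['tcp_pos'],s['tool_rot'],s['joint_positions']); p=s['tcp_pos'];print(tool(p,[538.5,293.5,150],s['tool_rot'][2]))
E
```

```text
[521.30359739 172.63631514 300.96882678] [-1.79924526e+02 -1.39662949e-01  2.38812497e+01] [-13.27938721  18.15780296 -12.36997209 111.69610893   4.86900543
  50.50106804 -94.26172062]
[  64.654899   -103.55428826  150.96882678]
```

send_rows(
  deltas=[
    [14, -24, 0, 0, 0],
    [14, -24, 5, 0, 0],
    [14, -22, 20, 0, 0],
    [12, -18, 30, 0, 0],
    [7, -10, 30, 0, 0],
    [0, 0, 30, 0, 0],
    [0, 0, 22, 0, 0],
    [0, 0, 10, 0, 0],
    [0, 0, 0, 0, 0],
    [0, 0, 0, 0, 0],
    [0, 0, 0, 0, 0],
  ],
)

```text
time_s: 3.52
tcp_pos: [539.1, 282.9, 154.7]
tool_rot: [-180.0, -0.2, 23.6]
wrist_force: [0.1, -0.7, 0.5]
gripper_width: 0.5
finger_force: 0.0
```

```bash
python3 - <<'E'
from h import *
from plant import telemetry,vision
s=telemetry.sense(); p=s['tcp_pos'];print(p,s['tool_rot'],tool(p,[538.5,293.5,71],s['tool_rot'][2]))
c=vision.calibration('wrist');img,d=vision.read_camera('wrist');cv2.imwrite('pics/w1.png',img)
for ce,st,m in blobs(img,'blue',100): print(ce,st,np.median(d[m]),ray(c,*ce,50))
E
```

```text
[539.08809252 282.93852608 154.74844998] [-179.98443337   -0.18262097   23.61841064] [ 3.6925551  -9.91239734 83.74844998]
[294.02885292 243.65235749] [ 264  214   60   60 2842] 236.01288 [540.43497755 297.53147597  50.        ]
```

View pics/w1.png

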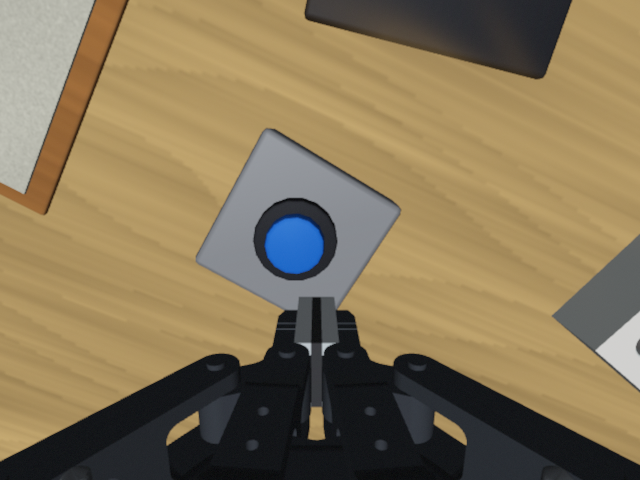

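The wrist view shows the button at (294,244) in its black ring, with the shut fingertips at (316,300). I shift over it and descend.

send_rows(
  deltas=[
    [3, -6, 10, 0, 0],
    [2, -5, 20, 0, 0],
    [0, 0, 20, 0, 0],
    [0, 0, 12, 0, 0],
    [0, 0, 8, 0, 0],
    [0, 0, 5, 0, 0],
    [0, 0, 0, 0, 0],
    [0, 0, 0, 0, 0],
    [0, 0, 0, 0, 0],
  ],
)

```text
time_s: 4.32
tcp_pos: [538.7, 294.9, 78.8]
tool_rot: [-180.0, -0.1, 23.6]
wrist_force: [-0.1, -0.4, 0.2]
gripper_width: 0.2
finger_force: 0.0
```

send_rows(
  deltas=[
    [0, 0, 2, 0, 0],
    [0, 0, 2, 0, 0],
    [0, 0, 2, 0, 0],
    [0, 0, 2, 0, 0],
    [0, 0, 0, 0, 0],
  ],
)

```text
time_s: 4.73
tcp_pos: [538.1, 294.6, 69.9]
tool_rot: [180.0, -0.0, 23.7]
wrist_force: [0.2, -0.2, 1.9]
gripper_width: 0.1
finger_force: 0.9
```

```bash
python3 - <<'E'
from h import *
from plant import telemetry
s=telemetry.sense(); p=s['tcp_pos'];print(p,s['tool_rot'],tool(p,[539.5,295.5,71],s['tool_rot'][2]),s['wrist_force'])
E
```

```text
[538.13295049 294.63376284  69.86838738] [ 1.79999951e+02 -1.20164159e-02  2.36522988e+01] [ 1.59973475 -0.24503039 -1.13161262] [ 0.24341192 -0.2393364   1.93531333]
```

Contact came at about TCP 71, as expected, so the tips are 19 mm below the TCP. I press on slowly.

send_rows(
  deltas=[
    [0, 0, 1, 0, 0],
    [0, 0, 1, 0, 0],
    [0, 0, 1, 0, 0],
    [0, 0, 1, 0, 0],
    [0, 0, 0, 0, 0],
    [0, 0, 0, 0, 0],
  ],
)

```text
time_s: 5.23
tcp_pos: [538.1, 294.6, 66.1]
tool_rot: [180.0, -0.0, 23.7]
wrist_force: [0.4, -0.4, 4.1]
gripper_width: -0.1
finger_force: 2.0
```

send_rows(
  deltas=[
    [0, 0, 1, 0, 0],
    [0, 0, 1, 0, 0],
    [0, 0, 0, 0, 0],
    [0, 0, 0, 0, 0],
  ],
)

```text
time_s: 5.57
tcp_pos: [538.2, 294.7, 64.8]
tool_rot: [180.0, -0.0, 23.6]
wrist_force: [-1.6, -1.6, 8.5]
gripper_width: 0.5
finger_force: 4.6
```

send_rows(
  deltas=[
    [0, 0, 0.5, 0, 0],
    [0, 0, 0.5, 0, 0],
    [0, 0, 0, 0, 0],
    [0, 0, 0, 0, 0],
  ],
)

```text
time_s: 5.9
tcp_pos: [538.2, 294.6, 64.7]
tool_rot: [180.0, -0.0, 23.6]
wrist_force: [-2.7, -2.4, 15.1]
gripper_width: 0.1
finger_force: 7.7
```

The force rose sharply with no further sink, so the button is fully down. I release it, rise high and go over to the cap.

send_rows(
  deltas=[
    [0, 0, -3, 0, 0],
    [0, 0, -8, 0, 0],
    [0, 0, -20, 0, 0],
    [0, 0, -30, 0, 0],
    [0, 0, -35, 0, 0],
    [0, 0, -35, 0, 0],
    [0, 0, -35, 0, 0],
    [0, 0, -25, 0, 0],
    [0, 0, -10, 0, 0],
    [0, 0, 0, 0, 0],
  ],
)

```text
time_s: 6.73
tcp_pos: [539.1, 295.5, 266.6]
tool_rot: [-180.0, -0.3, 23.7]
wrist_force: [-0.2, 0.4, 0.2]
gripper_width: 0.0
finger_force: 0.0
```

send_rows(
  deltas=[
    [-5, 17, 0, 0, 0],
    [-8, 30, 0, 0, 0],
    [-9, 33, 0, 0, 0],
    [-9, 33, 0, 0, 0],
    [-9, 33, 0, 0, 0],
    [-9, 33, 0, 0, 0],
    [-9, 33, 0, 0, 0],
    [-9, 33, 0, 0, 0],
    [-9, 33, 0, 0, 0],
    [-6, 22, 0, 0, 0],
    [0, 0, 0, 0, 0],
    [0, 0, 0, 0, 0],
  ],
)

```text
time_s: 7.73
tcp_pos: [581.9, -15.3, 261.5]
tool_rot: [-179.9, 0.2, 23.4]
wrist_force: [0.1, 0.0, -0.3]
gripper_width: 0.3
finger_force: 0.0
```

```bash
python3 - <<'E'
from h import *
from plant import telemetry,vision
s=telemetry.sense(); p=s['tcp_pos'];print(p,s['tool_rot'],tool(p,[585,-26,144],s['tool_rot'][2]),s['wrist_force'])
c=vision.calibration('wrist');img,d=vision.read_camera('wrist')
for ce,st,m in blobs(img,'yellow',100): print(ce,st,ray(c,*ce,104))
img,_=vision.read_camera('scene');cv2.imwrite('pics/s2.png',img)
E
```

```text
[581.87802036 -15.2515731  261.529476  ] [-179.92441034    0.24846847   23.42047119] [ -1.40747118  11.10380397 117.529476  ] [ 0.12910316  0.02441422 -0.26353779]
[329.57941176 228.91470588] [316 214  28  31 680] [587.57584496 -23.3466743  104.        ]
[435.94985642 342.64214712] [ 377  307  116   74 4527] [ 536.93225833 -136.87270202  104.        ]
```

View pics/s2.png

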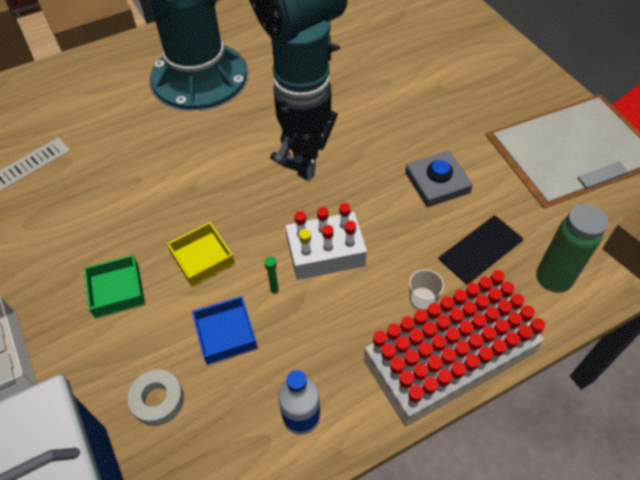

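The scene is undisturbed: the button is up again and the yellow cap is still at (305,235). I align over the cap, then go straight down.

send_rows(
  deltas=[
    [0, 4, 0, 0, 0],
    [0, 5, 0, 0, 0],
    [0, 2, 0, 0, 0],
    [0, 0, 0, 0, 0],
    [0, 0, 0, 0, 0],
    [0, 0, 15, 0, 0],
    [0, 0, 20, 0, 0],
    [0, 0, 20, 0, 0],
    [0, 0, 10, 0, 0],
    [0, 0, 0, 0, 0],
    [0, 0, 0, 0, 0],
  ],
)

```text
time_s: 8.75
tcp_pos: [587.6, -23.0, 198.9]
tool_rot: [-180.0, 0.0, 23.7]
wrist_force: [0.8, -0.2, -0.7]
gripper_width: -0.0
finger_force: 0.0
```

```bash
python3 - <<'E'
from h import *
from plant import telemetry
s=telemetry.sense(); p=s['tcp_pos'];print(p,s['tool_rot'],tool(p,[586,-25.2,144],s['tool_rot'][2]))
E
```

```text
[587.55753508 -23.01294052 198.8972237 ] [-1.79978539e+02  3.73626076e-02  2.36695175e+01] [-2.30452762  1.37778704 54.8972237 ]
```

send_rows(
  deltas=[
    [-1, 1, 10, 0, 0],
    [-1, 0, 15, 0, 0],
    [0, 0, 14, 0, 0],
    [0, 0, 10, 0, 0],
    [0, 0, 5, 0, 0],
    [0, 0, 0, 0, 0],
    [0, 0, 0, 0, 0],
    [0, 0, 0, 0, 0],
  ],
)

```text
time_s: 9.42
tcp_pos: [586.9, -24.9, 145.7]
tool_rot: [180.0, -0.1, 23.7]
wrist_force: [0.5, 0.4, 1.0]
gripper_width: -0.3
finger_force: 0.0
```

```bash
python3 - <<'E'
from h import *
from plant import telemetry,vision
s=telemetry.sense(); p=s['tcp_pos'];print(p,s['tool_rot'])
for n in('side',):
    img,_=vision.read_camera(n);cv2.imwrite('pics/p2.png',cv2.resize(img[130:300,210:400],None,fx=3,fy=3))
E
```

```text
[586.91646173 -24.86721709 145.68062937] [ 1.79967353e+02 -7.92466628e-02  2.36519027e+01]
```

View pics/p2.png

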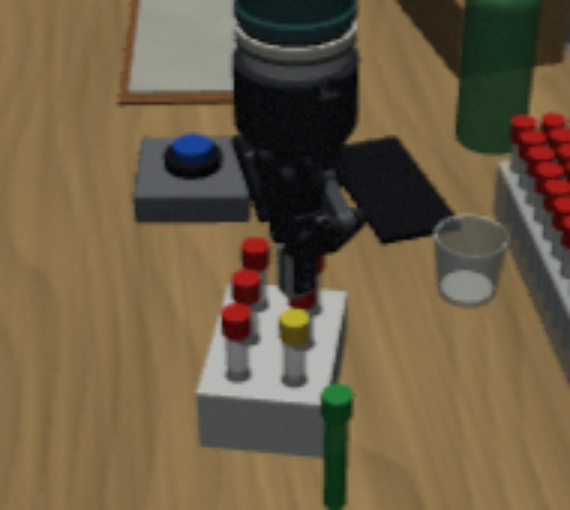

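The tips at crop (295,293) are right above the yellow cap at (294,318), with a clear gap. I hold for a little over 2 s.

send_rows(
  deltas=[
    [0, 0, 0, 0, 0],
    [0, 0, 0, 0, 0],
    [0, 0, 0, 0, 0],
    [0, 0, 0, 0, 0],
    [0, 0, 0, 0, 0],
    [0, 0, 0, 0, 0],
    [0, 0, 0, 0, 0],
    [0, 0, 0, 0, 0],
    [0, 0, 0, 0, 0],
    [0, 0, 0, 0, 0],
    [0, 0, 0, 0, 0],
    [0, 0, 0, 0, 0],
  ],
)

```text
time_s: 10.47
tcp_pos: [586.2, -24.9, 145.0]
tool_rot: [-180.0, 0.0, 23.7]
wrist_force: [0.5, 0.3, -0.1]
gripper_width: 0.1
finger_force: 0.0
```

send_rows(
  deltas=[
    [0, 0, 0, 0, 0],
    [0, 0, 0, 0, 0],
    [0, 0, 0, 0, 0],
    [0, 0, 0, 0, 0],
    [0, 0, 0, 0, 0],
    [0, 0, 0, 0, 0],
    [0, 0, 0, 0, 0],
    [0, 0, 0, 0, 0],
    [0, 0, 0, 0, 0],
    [0, 0, 0, 0, 0],
    [0, 0, 0, 0, 0],
    [0, 0, 0, 0, 0],
  ],
)

```text
time_s: 11.47
tcp_pos: [586.2, -24.9, 145.0]
tool_rot: [-180.0, 0.0, 23.7]
wrist_force: [0.1, 0.3, -0.3]
gripper_width: 0.0
finger_force: 0.0
```

send_rows(
  deltas=[
    [0, 0, 0, 0, 0],
    [0, 0, 0, 0, 0],
    [0, 0, 0, 0, 0],
    [0, 0, 0, 0, 0],
    [0, 0, 0, 0, 0],
    [0, 0, 0, 0, 0],
  ],
)

```text
time_s: 11.97
tcp_pos: [586.2, -24.9, 145.0]
tool_rot: [180.0, 0.0, 23.7]
wrist_force: [-1.0, 0.2, 0.1]
gripper_width: -0.0
finger_force: 0.0
```

```bash
python3 - <<'E'
from h import *
from plant import telemetry
s=telemetry.sense(); p=s['tcp_pos'];print(p,tool(p,[477,-187.3,260],s['tool_rot'][2]))
E
```

```text
[586.22915201 -24.90952395 144.99387713] [-165.20713704  104.92033279 -115.00612287]
```

send_rows(
  deltas=[
    [0, 0, -8, 0, 0],
    [0, 0, -22, 0, 0],
    [0, 0, -30, 0, 0],
    [0, 0, -30, 0, 0],
    [0, 0, -20, 0, 0],
    [0, 0, -5, 0, 0],
    [0, 0, 0, 0, 0],
  ],
)

```text
time_s: 12.55
tcp_pos: [587.4, -24.9, 262.3]
tool_rot: [179.9, -0.2, 23.6]
wrist_force: [-0.5, -0.2, -0.5]
gripper_width: 0.0
finger_force: 0.0
```

send_rows(
  deltas=[
    [-15, 9, 0, 0, 0],
    [-25, 16, 0, 0, 0],
    [-25, 16, 0, 0, 0],
    [-25, 16, 0, 0, 0],
    [-25, 16, 0, 0, 0],
    [-25, 16, 0, 0, 0],
    [-17, 11, 0, 0, 0],
    [-8, 5, 0, 0, 0],
    [0, 0, 0, 0, 0],
    [0, 0, 0, 0, 0],
    [0, 0, 0, 0, 0],
  ],
)

```text
time_s: 13.47
tcp_pos: [478.2, -185.6, 259.6]
tool_rot: [-179.9, -0.0, 23.8]
wrist_force: [-0.8, 0.2, 0.1]
gripper_width: 0.1
finger_force: 0.0
```

```bash
python3 - <<'E'
from h import *
from plant import telemetry
s=telemetry.sense(); p=s['tcp_pos'];print(p,tool(p,[477,-187.3,75],s['tool_rot'][2]))
E
```

```text
[ 478.18817956 -185.58351974  259.64825035] [ -1.77968692   1.09123307 184.64825035]
```

send_rows(
  deltas=[
    [-1, 1, 10, 0, 0],
    [0, 0, 25, 0, 0],
    [0, 0, 30, 0, 0],
    [0, 0, 30, 0, 0],
    [0, 0, 30, 0, 0],
    [0, 0, 25, 0, 0],
    [0, 0, 20, 0, 0],
    [0, 0, 10, 0, 0],
    [0, 0, 5, 0, 0],
    [0, 0, 0, 0, 0],
    [0, 0, 0, 0, 0],
    [0, 0, 0, 0, 0],
  ],
)

```text
time_s: 14.47
tcp_pos: [477.7, -188.7, 76.0]
tool_rot: [179.9, -0.1, 23.7]
wrist_force: [1.0, -0.9, 0.2]
gripper_width: -0.0
finger_force: 0.0
```

send_rows(
  deltas=[
    [0, 0, 0, 0, 0],
    [0, 0, 0, 0, 0],
    [0, 0, 0, 0, 0],
    [0, 0, 0, 0, 0],
    [0, 0, 0, 0, 0],
    [0, 0, 0, 0, 0],
    [0, 0, 0, 0, 0],
    [0, 0, 0, 0, 0],
    [0, 0, 0, 0, 0],
    [0, 0, 0, 0, 0],
    [0, 0, 0, 0, 0],
    [0, 0, 0, 0, 0],
  ],
)

```text
time_s: 15.47
tcp_pos: [476.7, -188.6, 75.0]
tool_rot: [-180.0, 0.0, 23.7]
wrist_force: [0.2, -0.0, -0.0]
gripper_width: -0.2
finger_force: 0.0
```

send_rows(
  deltas=[
    [0, 0, 0, 0, 0],
    [0, 0, 0, 0, 0],
    [0, 0, 0, 0, 0],
    [0, 0, 0, 0, 0],
    [0, 0, 0, 0, 0],
    [0, 0, 0, 0, 0],
    [0, 0, 0, 0, 0],
    [0, 0, 0, 0, 0],
    [0, 0, 0, 0, 0],
    [0, 0, 0, 0, 0],
    [0, 0, 0, 0, 0],
    [0, 0, 0, 0, 0],
  ],
)

```text
time_s: 16.47
tcp_pos: [476.7, -188.6, 75.0]
tool_rot: [180.0, -0.0, 23.7]
wrist_force: [-0.1, 0.4, 0.0]
gripper_width: 0.2
finger_force: 0.0
```

send_rows(
  deltas=[
    [0, 0, 0, 0, 0],
    [0, 0, 0, 0, 0],
    [0, 0, 0, 0, 0],
    [0, 0, 0, 0, 0],
    [0, 0, 0, 0, 0],
    [0, 0, 0, 0, 0],
  ],
)

```text
time_s: 16.97
tcp_pos: [476.7, -188.6, 75.0]
tool_rot: [-180.0, 0.0, 23.7]
wrist_force: [0.4, 0.7, -0.2]
gripper_width: -0.0
finger_force: 0.0
```

```bash
python3 - <<'E'
from h import *
from plant import vision
img,_=vision.read_camera('side');cv2.imwrite('pics/p3.png',img)
E
```

```text
(no output)
```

View pics/p3.png

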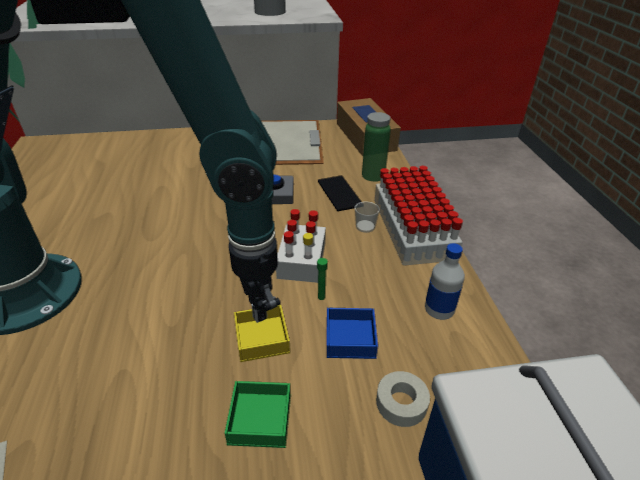

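The tips at (260,318) hover above the middle of the yellow tray, whose centre is near (262,330). Everything else is in place, so I hand in.

```bash
python3 -c "
from plant import ticket
print(ticket.finish_job())"
```

```text
the job is handed in; nothing more can be done
None
```

The job is handed in at about 17 s: I pressed the call button fully and let it go, then pointed for over two seconds at the yellow cap and then at the middle of the yellow tray, where the arm still points; the fingertips were about 2 cm above each, and only the button was touched.

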